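Start two hand screws by feel and flag the crossed one

TASK

Two steel fixture bases each hold a black hand screw just started in its brass insert, and one of the two, you cannot see which, is cross-threaded. Try both gently clockwise: run the sound one fully home, but when the other bites early stop at once, before its brass insert is forced round, and wind it back out to its stop. Then stand the aluminium reject marker upright on the round pad of the base with the crossed screw and let it go so gently that it stays standing still, leaving the shaft, tape measure and wood block where they are.

Things in the scene. Friction and masses are not known exactly. Their poses are not given: they have to be found in the camera images.
- knob_a (a point): Centre of the round black fluted knob of hand screw a: 48 mm in diameter, 31 mm high, on the upright screw axis, about 86 mm above the bench; it sinks 2 mm per rad turned in. Grip across its diameter, 5 mm above this point, with the finger line at least 0.55 rad off the line from knob to pin. A brass flange (66 mm diameter) lies 16 mm below the knob's underside.
- pin_a (a point): Top of the fixed upright steel locating pin on base a: 12 mm in diameter, 108 mm above the bench, 44 mm from the screw axis in the direction of the base's +x, square to the line from knob to pad. Only 14 mm are left between it and the knob, so no finger fits there.
- screw_a (a joint): Turn of hand screw a in rad, growing clockwise seen from above: 0 = fully out (stop), 1.9 = fully home (stop). It starts at 0.15 to 0.5 and turns lightly (0.05 N m). A sound one turns freely all the way; the crossed one, a or b at random, bites at about 0.85 rad (0.75 to 0.95) and from there drags its insert round with it. It stays where it is left.
- insert_a (a joint): Turn of the brass insert under knob a (visible flange with a small tab), rad, clockwise from above: 0 at rest. It stirs only when the crossed screw is pressed on past its bite, against about 1.5 N m per rad, and springs back when the screw is wound back. A touch up to 0.2 rad is harmless; beyond about 0.3 it is forced.
- pad_a (a point): Centre of the top of the round steel pad (48 mm diameter, 18 mm above the bench) on the fixed grey base that carries screw a, behind the yellow grinder (a fixed obstacle 260 mm high, its wheels reaching back to x = 0.465 m, left to y = 0.23 m). Axes are the base's: the screw axis lies 95 mm along -y. The base plate is 14 mm thick and reaches from -45 to 58 mm (x) and from -148 to 38 mm (y) of this point.
- knob_b (a point): Centre of the round black fluted knob of hand screw b: 48 mm in diameter, 31 mm high, on the upright screw axis, about 86 mm above the bench; it sinks 2 mm per rad turned in. Grip across its diameter, 5 mm above this point, with the finger line at least 0.55 rad off the line from knob to pin. A brass flange (66 mm diameter) lies 16 mm below the knob's underside.
- pin_b (a point): Top of the fixed upright steel locating pin on base b: 12 mm in diameter, 108 mm above the bench, 44 mm from the screw axis in the direction of the base's +x, square to the line from knob to pad. Only 14 mm are left between it and the knob, so no finger fits there.
- screw_b (a joint): Turn of hand screw b in rad, growing clockwise seen from above: 0 = fully out (stop), 1.9 = fully home (stop). It starts at 0.15 to 0.5 and turns lightly (0.05 N m). A sound one turns freely all the way; the crossed one, a or b at random, bites at about 0.85 rad (0.75 to 0.95) and from there drags its insert round with it. It stays where it is left.
- insert_b (a joint): Turn of the brass insert under knob b (visible flange with a small tab), rad, clockwise from above: 0 at rest. It stirs only when the crossed screw is pressed on past its bite, against about 1.5 N m per rad, and springs back when the screw is wound back. A touch up to 0.2 rad is harmless; beyond about 0.3 it is forced.
- pad_b (a point): Centre of the top of the round steel pad (48 mm diameter, 18 mm above the bench) on the fixed grey base that carries screw b, behind the yellow grinder (a fixed obstacle 260 mm high, its wheels reaching back to x = 0.465 m, left to y = 0.23 m). Axes are the base's: the screw axis lies 95 mm along -y. The base plate is 14 mm thick and reaches from -45 to 58 mm (x) and from -148 to 38 mm (y) of this point.
- marker_center (a point): Half-way up the aluminium reject marker, 120 mm tall, standing upright: foot 28 mm in diameter and 6 mm thick, stem 16 mm in diameter, top-heavy round head 38 mm in diameter from 80 to 112 mm above the foot's underside. This point is 60 mm above the underside; z points up along it. About 0.15 kg; grip the head, 36 mm above this point.
- marker: The same marker; origin at the centre of its foot's underside.
- shaft: Bystander: grey stepped steel shaft standing on end, 40 mm in diameter at the foot and 85 mm tall, tapering in steps upwards; origin under its centre. It and the marker may have changed places.
- tape: Bystander: yellow tape measure 35 x 76 x 60 mm standing on the bench; origin under its centre.
- block: Bystander: beech block 44 x 110 x 32 mm lying on the bench; origin under its centre, long along its y.
There are look-alikes about, which are no part of the job. Leave any blue or pink look-alike of the marker alone.

How it is judged:
By the outcome, as a careful person would: the job done as asked, in the order asked, and still so for the second after the job is handed in, with the robot touching nothing.
It also fails if it takes over 72 s, if anything falls off the work surface, if the arm or the gripper's body presses on something with over 40 N, if the wrist force passes 120 N, or if a joint passes its speed limit or range.

ROBOT

A 6-joint arm with a two-finger parallel gripper is mounted at the origin on a cart in front of the work surface, level with it; the furniture and walls round the work are solid. World frame = base frame: x ahead of the robot, y to its left, z up, the work surface at z = 0. Lengths are in m, angles in degrees, forces in N, time in s.
With the tool pointing down it reaches from about 0.325 to 0.9 m from the base axis. Payload 6.1 kg.
Tool frame: the origin (TCP) lies on the centre line of the jaws, within the pads' length; the fingertips stand 22 mm ahead of it and the grasp point (between the pads) lies 3 mm ahead of it; z points along the fingers, y is the line along which they close (so a half turn about z gives the same grasp; the last joint's range is limited). The gripper opens to 87 mm and grips with 3 to 60 N. Pads are 19 mm wide; open, the fingers measure 117 mm over their backs; the gripper's body (75 mm by 190 mm) begins 51 mm behind the grasp point.
Start: joints at [61.759, 12.628, 87.462, -0, 79.91, -7.225], TCP at [0.224, 0.583, 0.245] pointing down, gripper open.
Joint ranges: [-170.65, 170.65], [-52.31, 119.04], [5.05, 147.46], [-71.25, 251.25], [11.57, 151.72], [-153.62, 153.62]. Speed limits (degrees/s): [147.25, 147.25, 172.46, 180, 180, 180].

INTERFACE

Orientations are given as [roll, pitch, yaw] about the fixed x, y, z axes, in that order (R = Rz(yaw) Ry(pitch) Rx(roll)).
In Python, from rig import monitor, viewer, env gives the robot as it stands. The module is installed in compiled form; this text tells all that it offers.
- The arm moves only by the tool jog_arm, never from a script. Its arguments are lists of equal length, an entry for each row: "offset": the shift along the world's x, y, z as a fraction of full scale, a list of three; "spin": the turn about the world's z as a fraction of full scale. In form: {"offset": [[dx, dy, dz], ...], "spin": [spin, ...]}. A call has 1 to 10 rows; each row is the pose to reach, as a shift and turn from the pose commanded when the call began; what a row does not reach only later rows make up. Full scale, the value 1, is 250 mm for a shift and 90 degrees for a turn. A row lasts 1/10 s, in which the tool goes at most 50 mm and 8.59 degrees, less where a joint would pass 70% of its speed; a pose out of reach is approached as far as the arm can. A call with a number of a shift or a turn outside -1 to 1 is refused whole. A call with a gripper value outside its range is refused whole. "claw" is the gripper command: -1 is shut, 1 is fully open, values between are in proportion, set as the call begins (left out, the last holds). The fingers move at their own pace and stop on an object; "squeeze" is the grip in N (left out, the last holds). Time passes only in rows, so rows that repeat a pose let the fingers close. It gives the time, the measured TCP pose, the force, the opening and the grip force at its end, in the units of the state.
- monitor.sense(): the state, without advancing time (a new reading comes with each control period).
- viewer.read_camera(name): name is "scene" or "top" or "wrist"; returns a dict with "image" (420x560x3 uint8, red, green, blue), "K" (3x3 intrinsics, pixels), "eye" and "rotation" of the camera in the world. Camera axes: x right, y down, z forward; pixel columns grow to the right and rows downward; lengths in m; the calibration is good to about 2 mm. A picture is of the moment at which its call begins. There is no depth.
- env.close_job(): hands the job in; it is judged then, once.
The state is a dict: "time": time; "q": joint angles; "joint_velocities": joint speeds; "effort": joint torques, N m; "eef_pos": TCP position; "ee_rot": TCP orientation; "force": force on the tool from outside, world axes, zero at the start; "torque": the same for the moment, N m; "grip_width": finger opening in m; "finger_force": force on a finger pad.
Only numpy, scipy, OpenCV 4.12 (cv2) and the standard library are available. Lean on these libraries where they do the work, as an engineer would, in place of code of your own. Each camera call takes 0.05 s, during which the arm holds its last target. There are 200 camera calls.

## Working session

There is one attempt and no reset: what is moved stays moved. The work goes in short steps, Python scripts to look and compute and a tool call to move; the robot and the scene stay as the last step left them, time stands still between calls to the robot, and variables do not carry over. Pictures are saved under pics/ and viewed, at most 10 in all, crops included, and the job is handed in when it is done.

Besides the shell and the picture viewer there is one more tool, called after "Call:" as name([rows], argument=value, ...), one row to a line, values as JSON. jog_arm: Moves the arm, as the interface text tells. Its arguments: {"type":"object","properties":{"offset":{"type":"array","items":{"type":"array","items":{"type":"number","minimum":-1,"maximum":1}}},"spin":{"type":"array","items":{"type":"number","minimum":-1,"maximum":1}},"claw":{"type":"number"},"squeeze":{"type":"number"}},"required":["offset","spin"]}

```bash
mkdir -p pics; cat > h.py <<'E'
import numpy as np, cv2
from rig import monitor, viewer, env
def cam(n, save=None):
    d=viewer.read_camera(n)
    if save: cv2.imwrite('pics/'+save,d['image'][:,:,::-1])
    return d
def ray(d,u,v):
    r=np.array(d['rotation'])@np.linalg.inv(np.array(d['K']))@np.array([u,v,1.]); return np.array(d['eye']),r/np.linalg.norm(r)
def plane(d,u,v,z):
    e,r=ray(d,u,v); return e+r*(z-e[2])/r[2]
def proj(d,p):
    c=np.array(d['rotation']).T@(np.array(p)-np.array(d['eye'])); q=np.array(d['K'])@c; return q[:2]/q[2]
E
python3 - <<'E'
from h import *
import pickle
D={n:cam(n) for n in('scene','top','wrist')}
pickle.dump(D,open('d0.pkl','wb'))
ims=[D[n]['image'][:,:,::-1] for n in('scene','top')]
for n in D: cv2.imwrite(f'pics/{n}0.png',cv2.resize(D[n]['image'][:,:,::-1],(800,600))); print(n,np.round(D[n]['eye'],3),np.round(D[n]['rotation'],2).tolist(),np.round(D[n]['K'],1).tolist())
print(monitor.sense())
E
```

```text
scene [0.797 0.633 0.856] [-138.62, -0.08, 158.77] [[405.1, 0.0, 286.9], [0.0, 405.1, 211.2], [0.0, 0.0, 1.0]]
top [ 0.402 -0.002  1.145] [-172.46, 1.55, -91.14] [[397.1, 0.0, 283.1], [0.0, 397.1, 209.1], [0.0, 0.0, 1.0]]
wrist [0.157 0.609 0.384] [164.65, 0.04, 68.89] [[346.8, 0.0, 275.3], [0.0, 346.8, 212.0], [0.0, 0.0, 1.0]]
{'time': 0.15, 'q': array([ 6.17612171e+01,  1.26652638e+01,  8.75090610e+01, -8.09874023e-04,
        7.99100489e+01, -7.22419375e+00]), 'joint_velocities': array([ 0.07127873, -0.02344512, -0.193052  ,  0.02757801, -0.04608282,
        0.0175102 ]), 'effort': array([ 1.93644009e-03, -4.95187247e+01, -3.87884188e+01,  6.99682580e-02,
        5.29854640e-02, -1.25485835e-04]), 'eef_pos': array([0.22392266, 0.58304831, 0.2436994 ]), 'ee_rot': array([-1.79916196e+02, -9.81935458e-03,  1.58985546e+02]), 'force': array([ 0.15055152, -0.17865681,  1.05181337]), 'torque': array([-0.02318155,  0.02601047, -0.01235411]), 'finger_force': 0.0, 'grip_width': 0.0868767502188424}
```

```bash
sed -i "s/^from rig.*/&\nfrom scipy.spatial.transform import Rotation as Ro/; s/d\['image'\]\[:,:,::-1\])/&/; s/np.array(d\['rotation'\])/Ro.from_euler('xyz',d['rotation'],degrees=True).as_matrix()/g" h.py; cat h.py | head -12
```

```text
import numpy as np, cv2
from rig import monitor, viewer, env
from scipy.spatial.transform import Rotation as Ro
def cam(n, save=None):
    d=viewer.read_camera(n)
    if save: cv2.imwrite('pics/'+save,d['image'][:,:,::-1])
    return d
def ray(d,u,v):
    r=Ro.from_euler('xyz',d['rotation'],degrees=True).as_matrix()@np.linalg.inv(np.array(d['K']))@np.array([u,v,1.]); return np.array(d['eye']),r/np.linalg.norm(r)
def plane(d,u,v,z):
    e,r=ray(d,u,v); return e+r*(z-e[2])/r[2]
def proj(d,p):
```

View pics/scene0.png

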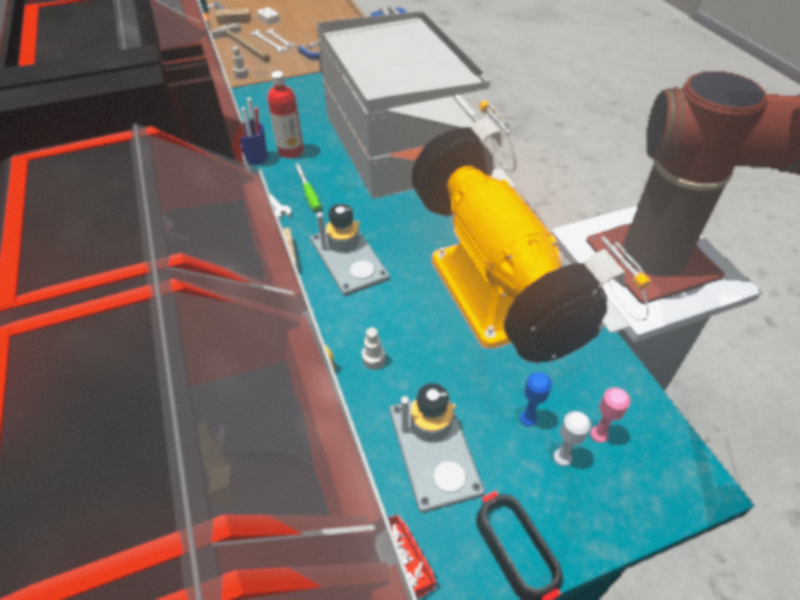

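View pics/top0.png

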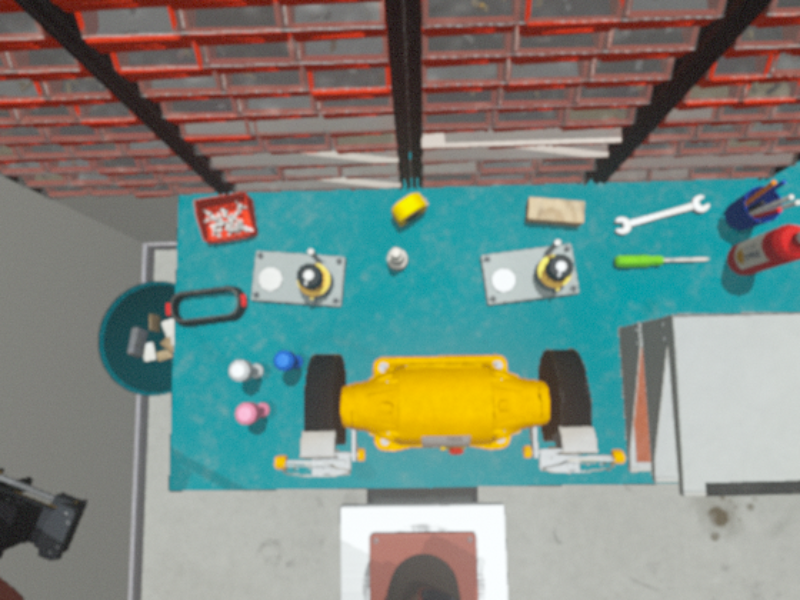

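The scene view (800x600 scale) shows the two bases with knobs at (432,400) and (341,218), with pads at (450,476) and (362,269). There are three marker-shaped things: blue (537,385), pink (613,400) and bare aluminium (574,425). In the top view these are at (285,360), (248,412) and (240,370). The uncoloured one fits the marker. The stepped shaft is at top (397,258). Enlarged crops next.

```bash
python3 - <<'E'
from h import *
import pickle
D=pickle.load(open('d0.pkl','rb'))
t=D['top'];s=D['scene']
def crop(d,u,v,w,h,k): return cv2.resize(d['image'][v:v+h,u:u+w,::-1],None,fx=k,fy=k,interpolation=cv2.INTER_CUBIC)
# 400x300 tiles
A=crop(t,170,165,80,60,5);B=crop(t,330,165,80,60,5);C=crop(t,150,235,80,60,5);E=crop(s,355,245,100,75,4)
cv2.imwrite('pics/c1.png',np.vstack([np.hstack([A,B]),np.hstack([C,E])]))
for n,d,zs in(('top',t,.018),('scene',s,.018)):
    im=d['image'].astype(int); m=((im.min(2)>165)&(np.ptp(im,axis=2)<40)).astype(np.uint8)
    N,_,st,ce=cv2.connectedComponentsWithStats(m)
    for i in range(1,N):
        p=plane(d,*ce[i],zs)
        if 40<st[i,4]<900 and .2<p[0]<.9 and abs(p[1])<.7: print(n,st[i],np.round(ce[i],1),np.round(p,3))
E
```

```text
top [295  93 140  17 819] [367.9 100.7] [ 0.869 -0.232  0.018]
top [220 106  58   8 213] [250.6 109.8] [0.852 0.116 0.018]
top [229 124  51   7 172] [255.8 127.5] [0.797 0.101 0.018]
top [431 136  66  28 413] [462.9 149.8] [ 0.712 -0.497  0.018]
top [155 143  21  19 131] [163.6 155. ] [0.721 0.374 0.018]
top [144 148  13  14  71] [151.  154.9] [0.722 0.411 0.018]
top [387 167  14  15  80] [392.8 174.2] [ 0.646 -0.292  0.018]
top [271 173  14  14 102] [278.3 178.3] [0.642 0.037 0.018]
top [108 175  15  22 281] [115.3 185.5] [0.633 0.514 0.018]
top [223 179  18  34 273] [233.5 193.2] [0.602 0.168 0.018]
top [465 180  31   3  76] [480.8 181.2] [ 0.619 -0.54   0.018]
top [389 182   8  11  60] [392.4 186.5] [ 0.61  -0.289  0.018]
top [212 189   8  10  54] [215.4 192.7] [0.605 0.22  0.018]
top [391 190  13  16  79] [398.3 198.9] [ 0.574 -0.304  0.018]
top [113 223   9  19 107] [118.1 230.1] [0.502 0.501 0.018]
top [101 240   8  13  89] [104.3 246.3] [0.457 0.539 0.018]
top [458 249  17  89 879] [466.  305.2] [ 0.275 -0.471  0.018]
top [160 252  15  14 162] [167.1 258.6] [0.418 0.357 0.018]
top [441 301  15  29 163] [445.6 320.7] [ 0.234 -0.412  0.018]
scene [220 168  48  34 810] [246.5 186. ] [ 0.603 -0.187  0.018]
scene [253 244  13  10  53] [257.9 249.9] [0.645 0.042 0.018]
scene [299 272  13   8  60] [303.6 275.8] [0.566 0.154 0.018]
scene [395 288  18  16 222] [403.5 295.8] [0.37  0.289 0.018]
scene [388 315  10  10  49] [391.5 320.5] [0.428 0.333 0.018]
scene [226 368  36   6 116] [243.4 370.4] [0.769 0.319 0.018]
```

View pics/c1.png

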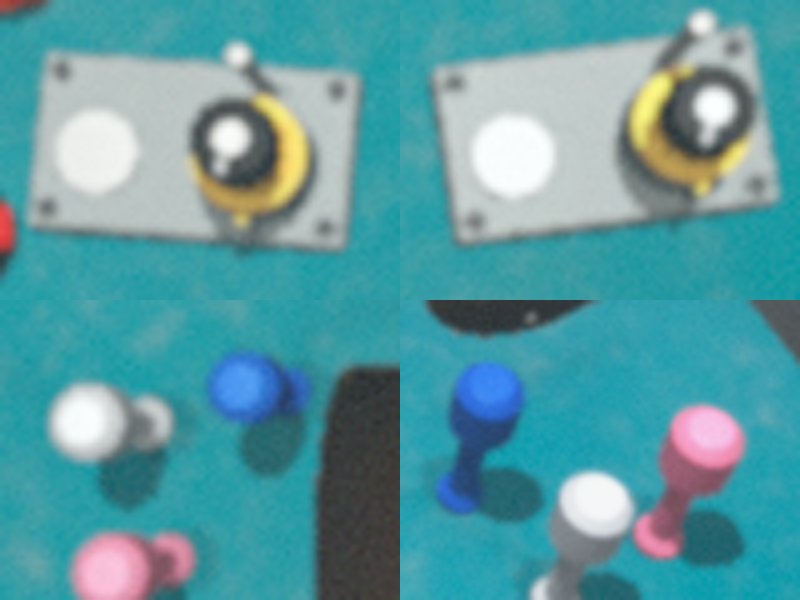

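The crops confirm the marker: a white-metal head at top (168,259), with the blue and pink ones clearly coloured. Left base: pad (189.2,195.2), pin top (217.6,175.8), knob (216.6,193.6). Right base: pad (352.6,196.2), pin top (390.6,169.4), knob (391.8,187).

```bash
python3 - <<'E'
from h import *
import pickle
D=pickle.load(open('d0.pkl','rb'));t=D['top'];s=D['scene']
P={'L':[(189.2,195.2),(217.6,175.8),(216.6,193.6),(220.2,196)],'R':[(352.6,196.2),(390.6,169.4),(391.8,187),(388,191)]}
ref=np.array([[0,0],[.044,-.095],[0,-.095],[0,-.095]])
for k,v in P.items():
    w=np.array([plane(t,*p,z)[:2] for p,z in zip(v,[.018,.108,.1015,.056])]);print(k,np.round(w,3).tolist())
    a=ref-ref.mean(0);b=w-w.mean(0);th=np.arctan2((a[:,0]*b[:,1]-a[:,1]*b[:,0]).sum(),(a*b).sum())
    R=np.array([[np.cos(th),-np.sin(th)],[np.sin(th),np.cos(th)]]);f=(R@a.T).T+w.mean(0)
    print(' yaw',np.degrees(th),'fit pad,pin,knob',np.round(f[:3],4).tolist(),'res mm',np.round((f-w)*1e3,1).tolist())
    print(' scene px pad,knob',proj(s,[*f[0],.018])/.7,proj(s,[*f[2],.1015])/.7)
print('marker',plane(t,168,259,.11),proj(s,[*plane(t,168,259,.11)[:2],.112])/.7)
E
```

```text
L [[0.599, 0.296], [0.634, 0.197], [0.587, 0.2], [0.588, 0.199]]
 yaw -6.021577302209848 fit pad,pin,knob [[0.5986, 0.2951], [0.6324, 0.196], [0.5887, 0.2006]] res mm [[-0.5, -1.2], [-1.7, -0.5], [1.6, 0.2], [0.6, 1.5]]
 scene px pad,knob [449.6900367  473.92763505] [433.52026151 393.02146842]
R [[0.585, -0.174], [0.64, -0.264], [0.593, -0.266], [0.591, -0.267]]
 yaw 5.057030009326049 fit pad,pin,knob [[0.5849, -0.1727], [0.6371, -0.2635], [0.5932, -0.2674]] res mm [[0.2, 1.7], [-2.5, 0.4], [-0.1, -1.3], [2.5, -0.8]]
 scene px pad,knob [362.7385913  268.33047243] [341.72406321 209.19851477]
marker [0.41577598 0.32561039 0.11      ] [577.07690625 420.96225499]
```

Call:
jog_arm([
  [0, 0, 0.24],
  [0, 0, 0.24],
  [1, -0.8, 0.24],
  [1, -0.8, 0.24],
  [1, -0.8, 0.24],
  [1, -0.8, 0.24],
  [1, -0.8, 0.24],
  [1, -0.8, 0.24],
  [1, -0.8, 0.24],
  [1, -0.8, 0.24],
], spin=[0, 0, 0.68, 0.68, 0.68, 0.68, 0.68, 0.68, 0.68, 0.68])

```text
time: 1.15
eef_pos: [0.4778, 0.38, 0.3043]
ee_rot: [-179.9, 0.0, -139.8]
force: [-0.6, 0.9, 0.1]
grip_width: 0.0871
finger_force: 0.0
```

Call:
jog_arm([
  [0.456, -0.732, -0.2],
  [0.456, -0.732, -0.2],
  [0.456, -0.732, -0.2],
  [0.456, -0.732, -0.2],
  [0.456, -0.732, -0.2],
  [0.456, -0.732, -0.2],
  [0.456, -0.732, -0.2],
  [0.456, -0.732, -0.2],
], spin=[0, 0, 0, 0, 0, 0, 0, 0])

```text
time: 1.95
eef_pos: [0.5878, 0.2016, 0.255]
ee_rot: [180.0, 0.0, -139.8]
force: [-1.1, -0.1, -0.3]
grip_width: 0.0869
finger_force: 0.0
```

```bash
python3 - <<'E'
from h import *
import pickle
d=cam('wrist');pickle.dump(d,open('w1.pkl','wb'))
cv2.imwrite('pics/w1.png',d['image'][:,:,::-1])
s=monitor.sense();print(s['time'],s['eef_pos'],s['ee_rot'],s['q'].round(1),s['force'],s['torque'])
for p in([.588,.2,.1015],[.6324,.196,.108],[.5986,.2951,.018]): print(proj(d,p).round(1))
E
```

```text
2.0 [0.58776927 0.20177967 0.25512911] [-1.79993116e+02  5.23189089e-02 -1.39719382e+02] [  11.7   11.7   87.4    0.    80.9 -118.6] [0.55221394 0.20781885 0.16081361] [0.08759099 0.0805879  0.04934855]
[273.6 200.9]
[237.5 237.4]
[330.9 242.2]
```

View pics/w1.png

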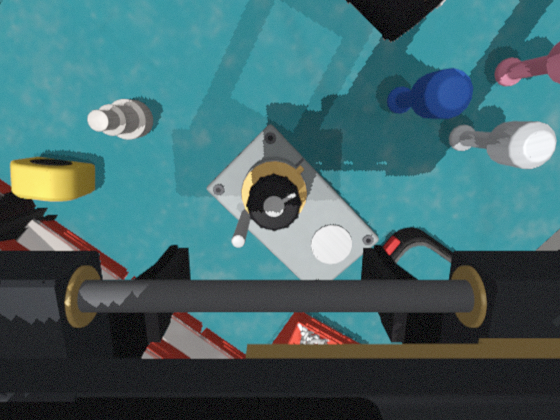

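The wrist view agrees: left knob at (274,202) against (273.6,200.9) predicted, pin top at (238,241), both fingers clear. Going down and gripping lightly.

Call:
jog_arm([
  [0, 0, -0.2],
  [0, 0, -0.4],
  [0, 0, -0.55],
  [0, 0, -0.64],
  [0, 0, -0.64],
  [0, 0, -0.64],
], spin=[0, 0, 0, 0, 0, 0])

```text
time: 2.6
eef_pos: [0.5881, 0.2015, 0.0953]
ee_rot: [-180.0, 0.0, -139.7]
force: [-0.4, -0.1, -0.4]
grip_width: 0.0868
finger_force: 0.0
```

Call:
jog_arm([
  [0, 0, 0],
  [0, 0, 0],
  [0, 0, 0],
  [0, 0, 0],
  [0, 0, 0],
  [0, 0, 0],
  [0, 0, 0],
  [0, 0, 0],
], spin=[0, 0, 0, 0, 0, 0, 0, 0], claw=-1, squeeze=8)

```text
time: 3.4
eef_pos: [0.5885, 0.2001, 0.0947]
ee_rot: [-180.0, 0.0, -139.8]
force: [2.0, -1.9, 0.9]
grip_width: 0.0475
finger_force: 8.0
```

```bash
cat > st.py <<'E'
from rig import monitor
s=monitor.sense();print(s['time'],s['eef_pos'].round(4),s['ee_rot'].round(2),'q',s['q'].round(1),'F',s['force'].round(2),'T',s['torque'].round(3),'e6',s['effort'][5].round(3),s['grip_width'].round(4),round(float(s['finger_force']),1))
E
python3 st.py
```

```text
Traceback (most recent call last):
  File "st.py", line 2, in <module>
    s=monitor.sense();print(s['time'],s['eef_pos'].round(4),s['ee_rot'].round(2),'q',s['q'].round(1),'F',s['force'].round(2),'T',s['torque'].round(3),'e6',s['effort'][5].round(3),s['grip_width'].round(4),round(float(s['finger_force']),1))
                                                                                                                                                                                   ^^^^^^^^^^^^^^^^^^^^^
AttributeError: 'float' object has no attribute 'round'
```

```bash
sed -i "s/s\['grip_width'\].round(4)/round(s['grip_width'],4)/" st.py; python3 st.py
```

```text
3.4 [0.5885 0.2001 0.0947] [-1.7996e+02  1.0000e-02 -1.3983e+02] q [  11.5   20.4   94.9   -0.    64.7 -118.6] F [ 2.02 -1.94  0.89] T [-0.246 -0.113 -0.019] e6 -0.001 0.0475 8.0
```

Call:
jog_arm([
  [0, 0, 0],
  [0, 0, -0.001],
  [0, 0, -0.001],
  [0, 0, -0.002],
  [0, 0, -0.002],
  [0, 0, -0.002],
], spin=[-0.03, -0.06, -0.09, -0.12, -0.12, -0.12])

```text
time: 4.0
eef_pos: [0.5882, 0.2005, 0.0943]
ee_rot: [180.0, 0.0, -150.6]
force: [-1.5, -0.2, 2.9]
grip_width: 0.0477
finger_force: 8.0
```

```bash
python3 st.py
```

```text
4.0 [0.5882 0.2005 0.0943] [ 1.7999e+02  1.0000e-02 -1.5055e+02] q [  11.6   20.5   94.9    0.    64.6 -107.9] F [-1.54 -0.15  2.86] T [-0.03   0.124 -0.056] e6 -0.002 0.0477 8.0
```

```bash
cat > tq.py <<'E'
from h import *
T=[];F=[]
for i in range(6):
    d=viewer.read_camera('wrist'); s=monitor.sense();T.append(s['torque']);F.append(s['force'])
print(round(s['time'],2),s['ee_rot'].round(1),'Tz',np.mean(T,0).round(3),'sd',np.std(T,0).round(3),'F',np.mean(F,0).round(2),'w',round(s['grip_width'],4))
E
python3 tq.py
```

```text
4.3 [ 180.     0.  -150.6] Tz [-0.011  0.207 -0.007] sd [0.024 0.044 0.031] F [-1.33 -0.44  4.02] w 0.0479
```

Call:
jog_arm([
  [0, 0, 0],
  [0, 0, -0.001],
  [0, 0, -0.001],
  [0, 0, -0.001],
], spin=[-0.03, -0.07, -0.07, -0.07])

```text
time: 4.7
eef_pos: [0.5881, 0.2008, 0.094]
ee_rot: [180.0, 0.0, -156.9]
force: [-1.5, 1.5, 4.9]
grip_width: 0.0477
finger_force: 8.0
```

```bash
python3 tq.py
```

```text
5.0 [ 180.     0.  -156.9] Tz [ 0.211  0.367 -0.064] sd [0.027 0.031 0.032] F [-2.2   1.13  5.08] w 0.0478
```

Call:
jog_arm([
  [0, 0, 0],
  [0, 0, -0.001],
  [0, 0, -0.001],
  [0, 0, -0.001],
], spin=[-0.03, -0.07, -0.07, -0.07])

```text
time: 5.4
eef_pos: [0.588, 0.2011, 0.0938]
ee_rot: [179.9, 0.0, -163.2]
force: [-2.1, 2.7, 5.7]
grip_width: 0.0477
finger_force: 8.0
```

```bash
python3 tq.py
```

```text
5.7 [ 179.9    0.  -163.2] Tz [ 0.338  0.415 -0.025] sd [0.022 0.052 0.026] F [-2.7   2.    5.43] w 0.0474
```

Call:
jog_arm([
  [0, 0, 0],
  [0, 0, -0.001],
  [0, 0, -0.001],
  [0, 0, -0.001],
], spin=[-0.03, -0.06, -0.06, -0.06])

```text
time: 6.1
eef_pos: [0.5879, 0.2013, 0.0936]
ee_rot: [179.9, 0.0, -168.6]
force: [-2.9, 3.3, 5.7]
grip_width: 0.0476
finger_force: 8.0
```

```bash
python3 tq.py; python3 -c "
from h import *
import pickle;d=cam('wrist');pickle.dump(d,open('w2.pkl','wb'));cv2.imwrite('pics/w2.png',cv2.resize(d['image'][120:380,140:420,::-1],None,fx=2,fy=2))"
```

```text
6.4 [ 179.9    0.  -168.5] Tz [ 0.465  0.481 -0.041] sd [0.028 0.032 0.024] F [-2.68  2.82  5.82] w 0.0477
```

View pics/w2.png

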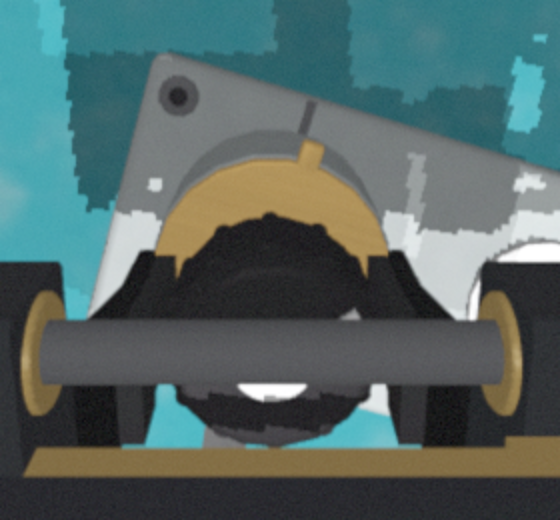

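The crop shows the brass flange tab at (312,153), lined up with the dark index line on the base at (307,118), so the insert hasn't stirred. I'll measure the tab angle numerically from here on.

```bash
cat > tab.py <<'E'
from h import *
import pickle,sys
def tab(d,ax,z=.055):
    im=d['image'].astype(int);h=cv2.cvtColor(d['image'],cv2.COLOR_RGB2HSV)
    v,u=np.nonzero((h[...,0]>10)&(h[...,0]<32)&(h[...,1]>90)&(h[...,2]>70))
    Rm=Ro.from_euler('xyz',d['rotation'],degrees=True).as_matrix()
    r=(Rm@np.linalg.inv(np.array(d['K']))@np.stack([u,v,np.ones_like(u)])).T
    e=np.array(d['eye']);p=e+r*((z-e[2])/r[:,2])[:,None];q=p[:,:2]-ax
    rad=np.hypot(*q.T);a=np.degrees(np.arctan2(q[:,1],q[:,0]))%360
    for lo,hi in((.0355,.045),):
        k=(rad>lo)&(rad<hi)&(abs((a-180+180)%360-180)<70); print('tab n',k.sum(),'ang',np.median(a[k]).round(1) if k.any() else None,'r',rad[k].max().round(4) if k.any() else 0,'flange rmax95',np.percentile(rad[rad<.06],95).round(4))
    return 
if __name__=='__main__':
    ax=np.array(eval(sys.argv[2]))
    for f in sys.argv[1].split(','): tab(pickle.load(open(f,'rb')) if f!='now' else cam('wrist'),ax)
E
python3 tab.py w1.pkl,w2.pkl,now '[.588,.2]'
```

```text
tab n 4 ang 168.7 r 0.0362 flange rmax95 0.0329
tab n 24 ang 170.6 r 0.0367 flange rmax95 0.0323
tab n 25 ang 170.8 r 0.0367 flange rmax95 0.0324
```

```bash
sed -i 's/.0355,.045/.0342,.045/' tab.py; python3 tab.py w1.pkl,w2.pkl '[.588,.2]'
```

```text
tab n 12 ang 169.7 r 0.0362 flange rmax95 0.0329
tab n 51 ang 170.2 r 0.0367 flange rmax95 0.0323
```

Call:
jog_arm([
  [0, 0, 0],
  [0, 0, -0.001],
  [0, 0, -0.001],
  [0, 0, -0.001],
], spin=[-0.03, -0.07, -0.07, -0.07])

```text
time: 6.9
eef_pos: [0.5879, 0.2016, 0.0934]
ee_rot: [179.9, -0.0, -174.9]
force: [-2.0, 3.1, 5.3]
grip_width: 0.0478
finger_force: 8.0
```

```bash
python3 tq.py;python3 tab.py now '[.588,.2]'
```

```text
7.2 [ 179.9   -0.  -174.8] Tz [ 0.59   0.484 -0.038] sd [0.023 0.02  0.035] F [-2.87  3.71  5.94] w 0.048
tab n 51 ang 170.2 r 0.0367 flange rmax95 0.0331
```

Call:
jog_arm([
  [0, 0, 0],
  [0, 0, -0.001],
  [0, 0, -0.001],
  [0, 0, -0.001],
], spin=[-0.03, -0.06, -0.06, -0.06])

```text
time: 7.65
eef_pos: [0.5879, 0.2019, 0.0932]
ee_rot: [179.9, -0.0, 179.8]
force: [-3.3, 3.9, 6.2]
grip_width: 0.0478
finger_force: 8.0
```

```bash
python3 tq.py;python3 tab.py now '[.588,.2]'
```

```text
7.95 [179.9  -0.  179.8] Tz [ 0.737  0.5   -0.065] sd [0.043 0.012 0.031] F [-2.94  4.14  5.48] w 0.0475
tab n 53 ang 170.2 r 0.0368 flange rmax95 0.0341
```

Call:
jog_arm([
  [0, 0, 0],
  [0, 0, -0.001],
  [0, 0, -0.001],
  [0, 0, -0.001],
], spin=[-0.03, -0.07, -0.07, -0.07])

```text
time: 8.4
eef_pos: [0.5879, 0.2022, 0.0929]
ee_rot: [179.8, -0.0, 173.5]
force: [-2.6, 5.9, 6.1]
grip_width: 0.0479
finger_force: 8.0
```

```bash
python3 tq.py;python3 tab.py now '[.588,.2]'
```

```text
8.7 [179.8  -0.  173.5] Tz [ 0.946  0.463 -0.049] sd [0.032 0.023 0.015] F [-2.88  5.81  5.57] w 0.048
tab n 53 ang 170.1 r 0.0368 flange rmax95 0.036
```

Call:
jog_arm([
  [0, 0, 0],
  [0, 0, -0.001],
  [0, 0, -0.001],
  [0, 0, -0.001],
], spin=[-0.03, -0.07, -0.07, -0.07])

```text
time: 9.15
eef_pos: [0.588, 0.2025, 0.0927]
ee_rot: [179.8, -0.0, 167.2]
force: [-2.9, 5.9, 6.2]
grip_width: 0.0476
finger_force: 8.0
```

```bash
python3 tq.py;python3 tab.py now '[.588,.2]'; python3 -c "
from h import *
import pickle
k=[]
for n,f in(('w',0),('t',1)):
    d=cam('wrist' if n=='w' else 'top');pickle.dump(d,open('3'+n,'wb'))
    if n=='w': a=cv2.resize(d['image'][140:340,140:420,::-1],None,fx=2,fy=2)
a0=pickle.load(open('w1.pkl','rb'))['image'][160:240,220:332,::-1]
cv2.imwrite('pics/w3.png',np.vstack([a[:,:],cv2.resize(a0,(280,200))[:, :].repeat(2,1)[:200,:560]]))"
```

```text
9.45 [179.8  -0.  167.2] Tz [ 1.18   0.378 -0.042] sd [0.023 0.029 0.023] F [-2.62  6.89  4.85] w 0.0475
tab n 58 ang 169.4 r 0.0369 flange rmax95 0.0577
```

View pics/w3.png

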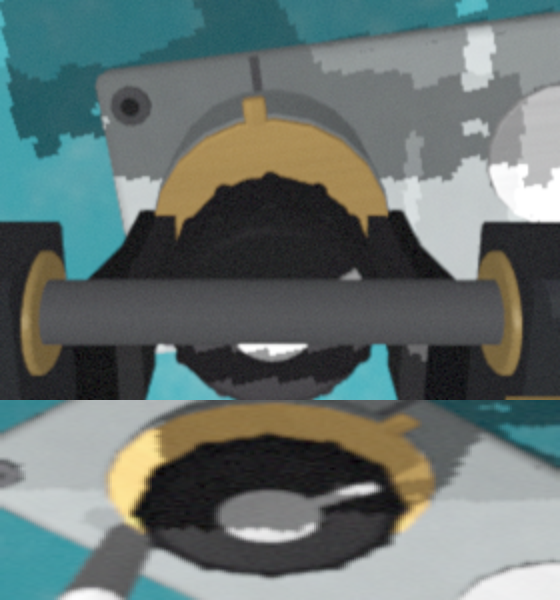

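Pointer tip at (350,272) is in the same place relative to the fingers as before, so no slip. The tab at (255,110) is still on its index line after 53° (0.92 rad, so screw ≥1.07), which means the left screw is sound. Relieving the side load and running it home.

Call:
jog_arm([
  [-0.002, 0.01, 0],
  [-0.002, 0.012, 0],
  [-0.002, 0.012, 0],
  [-0.002, 0.012, -0.001],
  [-0.002, 0.012, -0.002],
  [-0.002, 0.012, -0.003],
  [-0.002, 0.012, -0.003],
  [-0.002, 0.012, -0.003],
], spin=[-0.04, -0.08, -0.12, -0.16, -0.2, -0.24, -0.28, -0.28])

```text
time: 10.4
eef_pos: [0.5884, 0.2039, 0.0919]
ee_rot: [179.9, 0.1, 141.9]
force: [1.3, 2.0, 1.9]
grip_width: 0.048
finger_force: 8.0
```

```bash
python3 tq.py;python3 tab.py now '[.588,.201]'
```

```text
10.7 [179.9   0.  141.9] Tz [ 0.52  -0.569 -0.003] sd [0.086 0.093 0.032] F [3.05 3.07 2.08] w 0.0479
tab n 51 ang 170.3 r 0.0366 flange rmax95 0.0585
```

Call:
jog_arm([
  [0, 0, 0],
  [0, 0, 0],
  [0, 0, 0],
  [0, 0, -0.001],
  [0, 0, -0.002],
  [0, 0, -0.002],
  [0, 0, -0.002],
  [0, 0, -0.002],
  [0, 0, -0.002],
], spin=[-0.03, -0.06, -0.09, -0.12, -0.15, -0.18, -0.21, -0.24, -0.24])

```text
time: 11.65
eef_pos: [0.5884, 0.2058, 0.0913]
ee_rot: [179.8, -0.1, 120.3]
force: [5.1, 10.9, -0.5]
grip_width: 0.0478
finger_force: 8.0
```

```bash
python3 tq.py; python3 -c "
from h import *
import pickle
d=cam('wrist');pickle.dump(d,open('4w','wb'))
for f in('3w','4w'):
    im=pickle.load(open(f,'rb'))['image'].astype(int)[255:282,290:345]; v,u=np.nonzero((im.min(2)>105)); print(f,len(u),u.mean()+290 if len(u) else 0,v.mean()+255 if len(u) else 0)
cv2.imwrite('pics/w4.png',cv2.resize(d['image'][140:340,140:420,::-1],None,fx=2,fy=2))"
```

```text
11.95 [ 1.798e+02 -1.000e-01  1.204e+02] Tz [ 1.783 -0.845  0.104] sd [0.014 0.029 0.027] F [ 5.05 10.95 -0.15] w 0.048
3w 31 315.51612903225805 277.61290322580646
4w 29 314.3448275862069 278.17241379310343
```

View pics/w4.png

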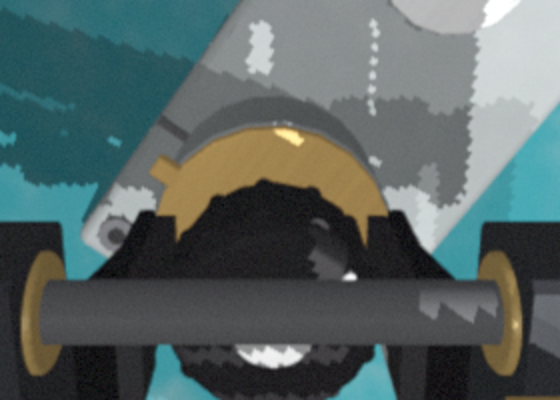

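Call:
jog_arm([
  [0.004, 0.016, 0],
  [0.004, 0.016, 0],
  [0.004, 0.016, 0],
  [0.004, 0.016, 0],
  [0.004, 0.016, 0],
], spin=[0, -0.02, -0.04, -0.04, -0.04], squeeze=15)

```text
time: 12.5
eef_pos: [0.5885, 0.2069, 0.0911]
ee_rot: [-179.9, 0.0, 116.7]
force: [-0.1, -1.7, 5.0]
grip_width: 0.0477
finger_force: 15.0
```

```bash
python3 tq.py
```

```text
12.8 [-180.     0.   116.7] Tz [-0.36  -0.     0.225] sd [0.033 0.022 0.03 ] F [ 0.19 -2.03  5.3 ] w 0.0477
```

Call:
jog_arm([
  [0, 0, 0],
  [0, 0, 0],
  [0, 0, 0],
  [0, 0, 0.1],
  [0, 0, 0.3],
  [0, 0, 0.5],
  [0, 0, 0.64],
  [0, 0, 0.64],
  [0, 0, 0.64],
], spin=[0, 0, 0, 0, 0, 0, 0, 0, 0], claw=0.6)

```text
time: 13.7
eef_pos: [0.5889, 0.2076, 0.2519]
ee_rot: [179.9, 0.0, 116.7]
force: [-0.1, 0.7, -1.2]
grip_width: 0.0695
finger_force: 0.0
```

```bash
python3 st.py; python3 - <<'E'
from h import *
import pickle
d=cam('wrist');pickle.dump(d,open('5w','wb'))
d0=pickle.load(open('w1.pkl','rb'))
def rect(d,c,z):
    # ortho plan at plane z, 100mm, 4px/mm, up=+x left=+y
    R=Ro.from_euler('xyz',d['rotation'],degrees=True).as_matrix();N=400
    i,j=np.mgrid[0:N,0:N]; X=c[0]+(N/2-i)/4000;Y=c[1]+(N/2-j)/4000
    P=np.stack([X,Y,np.full_like(X,z)],-1)-np.array(d['eye']); q=P@R@np.array(d['K']).T
    return cv2.remap(d['image'],(q[...,0]/q[...,2]).astype(np.float32),(q[...,1]/q[...,2]).astype(np.float32),1)
cv2.imwrite('pics/w5.png',np.hstack([rect(d0,(.588,.2),.103),rect(d,(.588,.2),.100)])[:,:,::-1])
E
```

```text
13.7 [0.5889 0.2076 0.2519] [1.7990e+02 2.0000e-02 1.1669e+02] q [ 12.2  12.2  87.2   0.   80.5 -14.5] F [-0.13  0.73 -1.16] T [-0.045  0.013  0.009] e6 0.001 0.0695 0.0
```

View pics/w5.png

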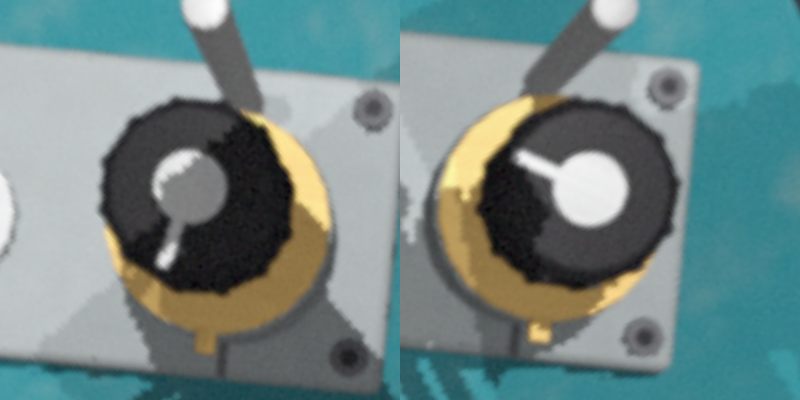

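The flattened views show the knob pointer gone from 162° to 66°, so the screw turned 96° clockwise (1.68 rad). The tab is still on its index line, and a firm 0.22 N·m stop was felt, so the left screw is home. Now the right base.

Call:
jog_arm([
  [0, -0.2, 0.1],
  [0, -0.4, 0.1],
  [0, -0.6, 0.1],
  [0, -0.8, 0.1],
  [0, -0.948, 0.1],
  [0, -0.948, 0.1],
  [0, -0.948, 0.1],
], spin=[-0.09, -0.18, -0.27, -0.36, -0.45, -0.51, -0.51], claw=1)

```text
time: 14.45
eef_pos: [0.5874, -0.0309, 0.2733]
ee_rot: [-179.7, 0.0, 70.6]
force: [-0.3, -0.1, -0.4]
grip_width: 0.087
finger_force: 0.0
```

Call:
jog_arm([
  [0, -0.2, 0],
  [0, -0.4, 0],
  [0, -0.6, -0.05],
  [0, -0.8, -0.1],
  [0.014, -0.948, -0.1],
  [0.014, -0.948, -0.1],
  [0.014, -0.948, -0.1],
  [0.014, -0.948, -0.1],
], spin=[-0.09, -0.18, -0.27, -0.36, -0.45, -0.51, -0.51, -0.51])

```text
time: 15.25
eef_pos: [0.592, -0.2651, 0.2497]
ee_rot: [-179.9, 0.1, 25.2]
force: [-0.5, 0.6, 0.5]
grip_width: 0.0871
finger_force: 0.0
```

```bash
cat > rect.py <<'E'
from h import *
def rect(d,c,z,N=400,s=4000):
    R=Ro.from_euler('xyz',d['rotation'],degrees=True).as_matrix()
    i,j=np.mgrid[0:N,0:N]; X=c[0]+(N/2-i)/s;Y=c[1]+(N/2-j)/s
    P=np.stack([X,Y,np.full_like(X,z)],-1)-np.array(d['eye']); q=P@R@np.array(d['K']).T
    return cv2.remap(d['image'],(q[...,0]/q[...,2]).astype(np.float32),(q[...,1]/q[...,2]).astype(np.float32),1)
E
python3 st.py; python3 - <<'E'
from rect import *
import pickle
d=cam('wrist');pickle.dump(d,open('6w','wb'))
c=(.5925,-.267)
cv2.imwrite('pics/w6.png',np.hstack([rect(d,c,.103),rect(d,c,.056)])[:,:,::-1])
E
```

```text
15.25 [ 0.592  -0.2651  0.2497] [-1.7987e+02  6.0000e-02  2.5200e+01] q [-31.1  15.8  83.2   0.   81.2  33.7] F [-0.51  0.64  0.46] T [-0.069  0.173  0.   ] e6 0.095 0.0871 0.0
```

View pics/w6.png

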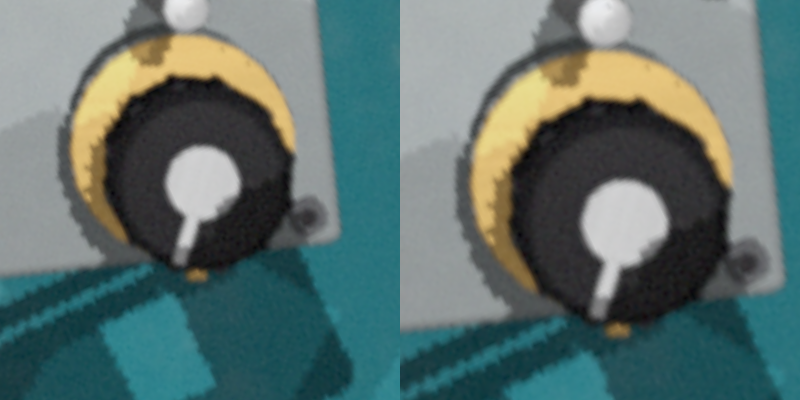

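Right base in the flattened wrist view: knob top at (200,177), flange centre at (201,182) of the second half with radius 32.9 mm (correct), so the screw axis is at about (0.596,-0.267). Tab at (618,330), at rest. Pointer at about 166°. Descending with a light grip that itself caps the torque.

Call:
jog_arm([
  [0.012, 0, -0.2],
  [0.012, 0, -0.4],
  [0.012, 0, -0.55],
  [0.012, 0, -0.62],
  [0.012, 0, -0.62],
  [0.012, 0, -0.62],
], spin=[0, 0, 0, 0, 0, 0])

```text
time: 15.9
eef_pos: [0.5964, -0.2666, 0.0979]
ee_rot: [179.9, -0.1, 25.0]
force: [0.2, -0.3, -0.5]
grip_width: 0.087
finger_force: 0.0
```

Call:
jog_arm([
  [0, 0, 0],
  [0, 0, 0],
  [0, 0, 0],
  [0, 0, 0],
  [0, 0, 0],
  [0, 0, 0],
  [0, 0, 0],
  [0, 0, 0],
], spin=[0, 0, 0, 0, 0, 0, 0, 0], claw=-1, squeeze=8)

```text
time: 16.7
eef_pos: [0.5959, -0.2684, 0.0964]
ee_rot: [179.8, -0.1, 24.9]
force: [3.0, -5.6, -2.9]
grip_width: 0.0478
finger_force: 8.0
```

```bash
python3 tq.py; python3 st.py
```

```text
17.0 [ 1.798e+02 -1.000e-01  2.490e+01] Tz [-0.896 -0.357  0.028] sd [0.023 0.059 0.019] F [ 2.97 -5.5  -2.45] w 0.048
17.0 [ 0.596  -0.2684  0.0964] [ 1.7978e+02 -5.0000e-02  2.4860e+01] q [-31.1  24.1  89.8  -0.1  65.9  34.1] F [ 2.93 -6.32 -2.67] T [-0.892 -0.355  0.009] e6 0.018 0.048 8.0
```

Call:
jog_arm([
  [0, 0, 0],
  [0, 0, -0.001],
  [0, 0, -0.001],
  [0, 0, -0.002],
  [0, 0, -0.002],
], spin=[-0.03, -0.06, -0.09, -0.12, -0.12])

```text
time: 17.5
eef_pos: [0.5959, -0.2683, 0.096]
ee_rot: [179.8, -0.1, 14.0]
force: [3.1, -5.2, -0.5]
grip_width: 0.0477
finger_force: 8.0
```

```bash
python3 tq.py; python3 st.py
```

```text
17.8 [ 1.798e+02 -1.000e-01  1.410e+01] Tz [-0.813 -0.257 -0.07 ] sd [0.03  0.012 0.03 ] F [ 2.89 -5.04 -1.64] w 0.0478
17.8 [ 0.5959 -0.2683  0.096 ] [ 1.7981e+02 -9.0000e-02  1.4050e+01] q [-31.1  24.1  89.8  -0.1  65.9  44.9] F [ 2.39 -4.95 -1.88] T [-0.819 -0.244 -0.082] e6 -0.052 0.0478 8.0
```

Call:
jog_arm([
  [0.004, -0.006, 0],
  [0.004, -0.008, -0.001],
  [0.004, -0.008, -0.001],
  [0.004, -0.008, -0.001],
], spin=[-0.03, -0.06, -0.06, -0.06])

```text
time: 18.2
eef_pos: [0.5961, -0.2685, 0.0957]
ee_rot: [-180.0, 0.0, 8.8]
force: [-2.2, 1.2, 4.6]
grip_width: 0.0479
finger_force: 8.0
```

```bash
python3 tq.py
```

```text
18.5 [-180.     0.     8.7] Tz [ 0.2    0.632 -0.021] sd [0.045 0.019 0.032] F [-2.61  2.15  5.65] w 0.0476
```

Call:
jog_arm([
  [0, 0, 0],
  [0, 0, -0.001],
  [0, 0, -0.001],
], spin=[-0.03, -0.05, -0.05])

```text
time: 18.8
eef_pos: [0.5961, -0.2684, 0.0955]
ee_rot: [-180.0, 0.0, 4.2]
force: [-2.3, 2.1, 6.0]
grip_width: 0.0476
finger_force: 8.0
```

```bash
python3 tq.py
```

```text
19.1 [-180.     0.     4.2] Tz [ 0.255  0.652 -0.064] sd [0.02  0.024 0.023] F [-2.94  2.12  5.61] w 0.0479
```

Call:
jog_arm([
  [0, 0, 0],
  [0, 0, -0.001],
  [0, 0, -0.001],
], spin=[-0.03, -0.05, -0.05])

```text
time: 19.4
eef_pos: [0.5961, -0.2684, 0.0953]
ee_rot: [-180.0, 0.0, -0.3]
force: [-3.3, 2.1, 6.0]
grip_width: 0.0475
finger_force: 8.0
```

```bash
python3 tq.py; python3 -c "
from h import *
import pickle
pickle.dump(cam('wrist'),open('7w','wb'))"
```

```text
19.7 [-180.     0.    -0.3] Tz [ 0.307  0.707 -0.079] sd [0.028 0.037 0.03 ] F [-3.02  2.31  6.09] w 0.0478
```

Call:
jog_arm([
  [0, 0, 0],
  [0, 0, -0.001],
  [0, 0, -0.001],
], spin=[-0.02, -0.04, -0.04])

```text
time: 20.05
eef_pos: [0.5961, -0.2684, 0.0952]
ee_rot: [-180.0, 0.0, -3.9]
force: [-2.9, 2.3, 7.2]
grip_width: 0.0477
finger_force: 8.0
```

```bash
python3 tq.py
```

```text
20.35 [-180.     0.    -3.9] Tz [ 0.379  0.73  -0.066] sd [0.051 0.024 0.03 ] F [-3.23  2.27  6.78] w 0.0476
```

Call:
jog_arm([
  [0, 0, 0],
  [0, 0, -0.001],
  [0, 0, -0.001],
], spin=[-0.02, -0.04, -0.04])

```text
time: 20.65
eef_pos: [0.5961, -0.2683, 0.0951]
ee_rot: [-180.0, 0.0, -7.5]
force: [-4.3, 1.7, 7.6]
grip_width: 0.0478
finger_force: 8.0
```

```bash
python3 tq.py
```

```text
20.95 [-180.     0.    -7.4] Tz [0.459 0.808 0.046] sd [0.028 0.024 0.047] F [-3.87  3.2   7.64] w 0.0479
```

Torque jumped from -0.07 to +0.05 N·m at about 0.9 rad: it bit. The right screw is the crossed one, so I'm stopping and winding out.

Call:
jog_arm([
  [0, 0, 0],
  [0, 0, 0],
  [0, 0, 0.001],
  [0, 0, 0.002],
  [0, 0, 0.003],
  [0, 0, 0.004],
  [0, 0, 0.005],
  [0, 0, 0.006],
  [0, 0, 0.006],
], spin=[0.06, 0.12, 0.18, 0.24, 0.3, 0.36, 0.42, 0.47, 0.47])

```text
time: 21.85
eef_pos: [0.5962, -0.2687, 0.0965]
ee_rot: [180.0, 0.0, 35.0]
force: [-3.2, 1.7, 6.9]
grip_width: 0.0477
finger_force: 8.0
```

```bash
python3 tq.py; python3 st.py
```

```text
22.15 [180.    0.   34.9] Tz [0.268 0.683 0.014] sd [0.022 0.028 0.02 ] F [-3.14  1.39  6.77] w 0.0479
22.15 [ 0.5962 -0.2687  0.0965] [179.98   0.    34.85] q [-31.2  24.3  89.5  -0.   66.2  24. ] F [-3.23  1.03  7.18] T [ 0.237  0.661 -0.001] e6 0.036 0.0479 8.0
```

Call:
jog_arm([
  [0, 0, 0],
  [0, 0, 0],
  [0, 0, 0.001],
  [0, 0, 0.002],
  [0, 0, 0.002],
], spin=[0.03, 0.06, 0.09, 0.12, 0.12])

```text
time: 22.65
eef_pos: [0.5962, -0.2687, 0.0969]
ee_rot: [180.0, 0.0, 45.7]
force: [-2.3, 0.4, 5.9]
grip_width: 0.0476
finger_force: 8.0
```

```bash
python3 tq.py
```

```text
22.95 [180.    0.   45.6] Tz [0.197 0.574 0.046] sd [0.03  0.03  0.025] F [-2.38  0.9   5.61] w 0.0476
```

Call:
jog_arm([
  [0, 0, 0],
  [0, 0, 0],
  [0, 0, 0.001],
  [0, 0, 0.001],
], spin=[0.03, 0.06, 0.07, 0.07])

```text
time: 23.35
eef_pos: [0.5964, -0.2686, 0.0967]
ee_rot: [180.0, -0.0, 51.9]
force: [-0.6, 2.5, 3.4]
grip_width: 0.0479
finger_force: 8.0
```

```bash
python3 tq.py
```

```text
23.65 [180.   -0.   51.9] Tz [ 0.118  0.028 -0.109] sd [0.026 0.056 0.027] F [0.3  1.35 2.76] w 0.048
```

Call:
jog_arm([
  [0, 0, 0],
  [0, 0, 0],
  [0, 0, 0],
  [0, 0, 0],
], spin=[0, 0.02, 0.04, 0.04], squeeze=14)

```text
time: 24.05
eef_pos: [0.5961, -0.269, 0.0965]
ee_rot: [180.0, 0.0, 55.5]
force: [0.5, -0.5, 2.6]
grip_width: 0.0475
finger_force: 14.0
```

```bash
python3 tq.py
```

```text
24.35 [180.    0.   55.5] Tz [-0.279 -0.041 -0.156] sd [0.065 0.028 0.032] F [ 0.53 -0.9   1.94] w 0.0474
```

Call:
jog_arm([
  [0, 0, 0],
  [0, 0, 0],
  [0, 0, 0],
  [0, 0, 0.1],
  [0, 0, 0.3],
  [0, 0, 0.5],
  [0, 0, 0.62],
  [0, 0, 0.62],
  [0, 0, 0.62],
], spin=[0, 0, 0, 0, 0, 0, 0, 0, 0], claw=0.6)

```text
time: 25.25
eef_pos: [0.5964, -0.2686, 0.2523]
ee_rot: [179.9, -0.0, 55.5]
force: [0.1, 0.0, -0.8]
grip_width: 0.0699
finger_force: 0.0
```

```bash
python3 st.py; python3 - <<'E'
from rect import *
import pickle
d=cam('wrist');pickle.dump(d,open('8w','wb'))
a=rect(d,(.596,-.267),.105); b=rect(d,(.587,-.173),.018)
cv2.imwrite('pics/w8.png',np.hstack([a,b])[:,:,::-1])
for n,dd in(('w',d),('6w',pickle.load(open('6w','rb')))):
  im=rect(dd,(.587,-.173),.018,N=800).astype(int);m=((im.min(2)>170)).astype(np.uint8)
  N,_,st,ce=cv2.connectedComponentsWithStats(m)
  for i in range(1,N):
    if st[i,4]>8000: print(n,st[i],(.587+(400-ce[i,1])/4000).round(4),(-.173+(400-ce[i,0])/4000).round(4))
E
```

```text
25.25 [ 0.5964 -0.2686  0.2523] [ 1.7992e+02 -1.0000e-02  5.5490e+01] q [-31.1  16.2  82.3   0.   81.4   3.4] F [ 0.13  0.02 -0.76] T [-0.078  0.14  -0.059] e6 0.002 0.0699 0.0
w [   243    136    557    442 148014] 0.6006 -0.1906
6w [  488   139   312   150 15818] 0.6376 -0.2343
6w [  293   183   252   149 15335] 0.6249 -0.173
6w [  295   295   202   207 29875] 0.587 -0.1727
```

View pics/w8.png

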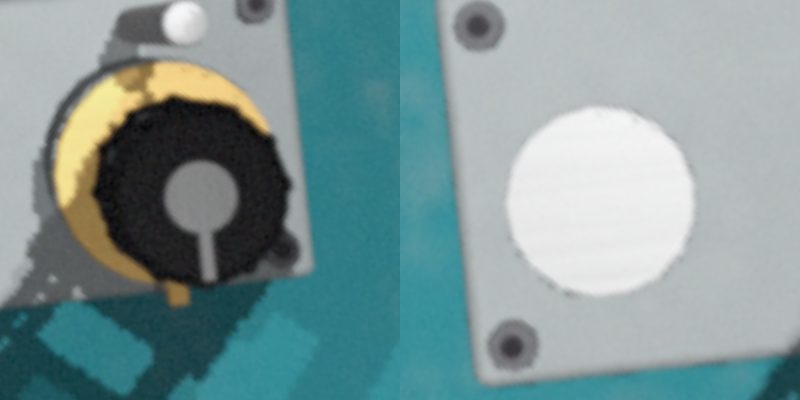

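Pointer at 185.5° against the base's -x at 185°, so the right screw is at its out stop. The tab is back at rest at (178,293). The pad circle is centred at (0.587,-0.173), and the knob-plus-95 mm check gives (0.588,-0.174). Now the marker: working out its neighbours while travelling.

```bash
python3 - <<'E'
from h import *
import pickle
D=pickle.load(open('d0.pkl','rb'));t=D['top']
for n,p in(('marker',(168,259)),('blue',(199.5,252.3)),('pink',(172.8,288.7))):
    print(n,plane(t,*p,.112).round(3))
d=pickle.load(open('w1.pkl','rb'))
for n,p in(('marker',(463,137)),('blue',(401,99)),('pink',(508,71))): print('foot w1',n,plane(d,*p,.003).round(3))
E
```

```text
marker [0.416 0.325 0.112]
blue [0.431 0.243 0.112]
pink [0.34  0.311 0.112]
foot w1 marker [0.416 0.329 0.003]
foot w1 blue [0.432 0.247 0.003]
foot w1 pink [0.339 0.313 0.003]
```

Call:
jog_arm([
  [0, 0.1, 0.2],
  [0, 0.3, 0.24],
  [0, 0.5, 0.24],
  [0, 0.7, 0.24],
  [0, 0.9, 0.24],
  [0, 1, 0.24],
], spin=[0, 0, 0, 0, 0, 0])

```text
time: 25.9
eef_pos: [0.5947, -0.0149, 0.3088]
ee_rot: [-179.7, 0.1, 55.6]
force: [0.7, -0.8, 0.7]
grip_width: 0.0697
finger_force: 0.0
```

Call:
jog_arm([
  [0, 0.2, 0],
  [0, 0.4, 0],
  [0, 0.6, 0],
  [0, 0.8, 0],
  [0, 1, 0],
  [0, 1, 0],
], spin=[0, 0, 0, 0, 0, 0])

```text
time: 26.5
eef_pos: [0.5939, 0.2373, 0.3082]
ee_rot: [-179.7, 0.1, 55.9]
force: [0.8, -1.2, -0.4]
grip_width: 0.0697
finger_force: 0.0
```

Call:
jog_arm([
  [0, 0.2, 0],
  [-0.1, 0.38, 0],
  [-0.3, 0.38, 0],
  [-0.5, 0.38, 0],
  [-0.7, 0.38, 0],
  [-0.72, 0.38, -0.1],
  [-0.72, 0.38, -0.2],
  [-0.72, 0.38, -0.2],
  [-0.72, 0.38, -0.2],
], spin=[0.09, 0.18, 0.27, 0.36, 0.45, 0.54, 0.63, 0.66, 0.66], claw=0.35)

```text
time: 27.4
eef_pos: [0.4148, 0.3252, 0.2586]
ee_rot: [-179.7, 0.0, 114.9]
force: [-0.4, -0.9, 0.0]
grip_width: 0.0588
finger_force: 0.0
```

```bash
python3 st.py; python3 - <<'E'
from rect import *
import pickle
d=cam('wrist');pickle.dump(d,open('9w','wb'))
c=(.416,.327)
cv2.imwrite('pics/w9.png',np.hstack([rect(d,c,.112,s=3000),rect(d,c,.006,s=3000)])[:,:,::-1])
E
```

```text
27.4 [0.4148 0.3252 0.2586] [-1.7970e+02  4.0000e-02  1.1489e+02] q [ 29.5  -1.1 100.8  -0.   80.7   4.6] F [-0.38 -0.85  0.02] T [-0.046 -0.013  0.011] e6 -0.585 0.0588 0.0
```

View pics/w9.png

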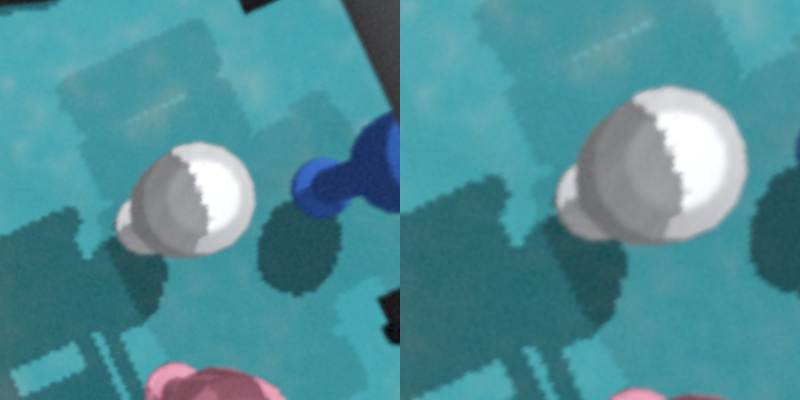

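The flattened view shows the bare-metal marker: head-top circle centred at (198,199) and foot at (598,200), both giving (0.416,0.327). Blue at (345,180) and pink at (215,390) stay clear of the fingers. Descending to grip.

Call:
jog_arm([
  [0, 0.002, -0.15],
  [0, 0.002, -0.3],
  [0, 0.002, -0.45],
  [0, 0.002, -0.56],
  [0, 0.002, -0.62],
  [0, 0.002, -0.62],
  [0, 0.002, -0.62],
], spin=[0, 0, 0, 0, 0, 0, 0])

```text
time: 28.15
eef_pos: [0.417, 0.3272, 0.1076]
ee_rot: [179.9, -0.0, 114.8]
force: [1.1, 0.8, 0.8]
grip_width: 0.059
finger_force: 0.0
```

Call:
jog_arm([
  [0, 0, 0],
  [0, 0, 0],
  [0, 0, 0],
  [0, 0, 0],
  [0, 0, 0],
  [0, 0, 0],
], spin=[0, 0, 0, 0, 0, 0], claw=-1, squeeze=12)

```text
time: 28.75
eef_pos: [0.4166, 0.3272, 0.1074]
ee_rot: [179.9, -0.0, 114.9]
force: [-0.7, -1.3, 5.8]
grip_width: 0.0374
finger_force: 12.0
```

```bash
python3 st.py
```

```text
28.75 [0.4166 0.3272 0.1074] [ 1.7992e+02 -1.0000e-02  1.1489e+02] q [ 29.6   7.9 108.6   0.   63.5   4.7] F [-0.73 -1.32  5.84] T [-0.173  0.178  0.021] e6 0.004 0.0374 12.0
```

Call:
jog_arm([
  [0, 0, 0],
  [0, 0, 0],
  [0, 0, -0.016],
  [0, 0, -0.034],
  [0, 0, -0.034],
], spin=[0, 0, 0, 0, 0], claw=0.2)

```text
time: 29.25
eef_pos: [0.4153, 0.3265, 0.0967]
ee_rot: [-179.9, 0.0, 114.9]
force: [-0.1, -0.3, -0.9]
grip_width: 0.0517
finger_force: 0.0
```

Call:
jog_arm([
  [0, 0, 0],
  [0, 0, 0],
  [0, 0, 0],
  [0, 0, 0],
  [0, 0, 0],
], spin=[0, 0, 0, 0, 0], claw=-1, squeeze=15)

```text
time: 29.75
eef_pos: [0.4162, 0.3269, 0.0981]
ee_rot: [180.0, 0.0, 114.9]
force: [-0.5, -1.0, -0.3]
grip_width: 0.0373
finger_force: 15.0
```

```bash
python3 st.py
```

```text
29.75 [0.4162 0.3269 0.0981] [179.99   0.   114.88] q [ 29.6   8.6 108.9  -0.   62.5   4.7] F [-0.52 -1.05 -0.32] T [-0.094 -0.049 -0.04 ] e6 0.004 0.0373 15.0
```

Call:
jog_arm([
  [0, 0, 0.04],
  [0, 0, 0.15],
  [0, 0, 0.3],
  [0, 0, 0.45],
  [0, 0, 0.6],
  [0, 0, 0.72],
  [0, 0, 0.8],
  [0, 0, 0.8],
  [0, 0, 0.8],
], spin=[0, 0, 0, 0, 0, 0, 0, 0, 0])

```text
time: 30.65
eef_pos: [0.416, 0.3268, 0.2978]
ee_rot: [180.0, -0.0, 114.9]
force: [0.0, -0.3, -2.5]
grip_width: 0.0369
finger_force: 15.0
```

Call:
jog_arm([
  [0.04, 0, 0],
  [0.14, 0, 0],
  [0.26, 0, 0],
  [0.38, 0, 0],
  [0.5, 0, 0],
  [0.6, -0.02, 0],
  [0.66, -0.08, 0],
  [0.685, -0.18, 0],
  [0.685, -0.3, 0],
  [0.685, -0.4, 0],
], spin=[0, 0, 0, 0, 0, 0, 0, 0, 0, 0])

```text
time: 31.65
eef_pos: [0.5874, 0.225, 0.295]
ee_rot: [-179.8, -0.0, 114.9]
force: [0.3, 0.1, -2.0]
grip_width: 0.0372
finger_force: 15.0
```

Call:
jog_arm([
  [0, -0.12, 0],
  [0, -0.24, 0],
  [0, -0.36, 0],
  [0, -0.48, 0],
  [0, -0.6, 0],
  [0, -0.72, 0],
  [0, -0.84, 0],
  [0, -0.93, 0],
  [0, -0.98, 0],
  [0, -1, 0],
], spin=[0, 0, 0, 0, 0, 0, 0, 0, 0, 0])

```text
time: 32.65
eef_pos: [0.5871, -0.0244, 0.2964]
ee_rot: [-179.9, -0.1, 114.8]
force: [1.2, -0.2, -1.7]
grip_width: 0.0369
finger_force: 15.0
```

Call:
jog_arm([
  [0, -0.04, 0],
  [0, -0.12, 0],
  [0, -0.22, 0],
  [0, -0.34, 0],
  [0, -0.46, 0],
  [0, -0.55, 0],
  [0, -0.6, 0],
  [0, -0.6, 0],
  [0, -0.6, 0],
], spin=[0, 0, 0, 0, 0, 0, 0, 0, 0])

```text
time: 33.55
eef_pos: [0.5875, -0.1721, 0.2978]
ee_rot: [180.0, -0.1, 114.9]
force: [0.5, -0.4, -2.2]
grip_width: 0.0374
finger_force: 15.0
```

```bash
python3 st.py
```

```text
33.55 [ 0.5875 -0.1721  0.2978] [ 1.7999e+02 -6.0000e-02  1.1491e+02] q [-23.7   9.2  85.7   0.   85.1 -48.6] F [ 0.5  -0.42 -2.19] T [-0.047  0.027 -0.027] e6 -0.025 0.0374 15.0
```

Call:
jog_arm([
  [0, -0.005, -0.06],
  [0, -0.005, -0.2],
  [0, -0.005, -0.34],
  [0, -0.005, -0.48],
  [0, -0.005, -0.58],
  [0, -0.005, -0.65],
  [0, -0.005, -0.69],
  [0, -0.005, -0.7],
  [0, -0.005, -0.7],
  [0, -0.005, -0.7],
], spin=[0, 0, 0, 0, 0, 0, 0, 0, 0, 0])

```text
time: 34.55
eef_pos: [0.5883, -0.1745, 0.1244]
ee_rot: [179.9, 0.1, 114.9]
force: [0.8, 0.4, -1.2]
grip_width: 0.0367
finger_force: 15.0
```

```bash
python3 tq.py; python3 st.py; python3 - <<'E'
from rect import *
d=cam('scene');w=cam('wrist')
a=cv2.resize(d['image'][120:220,195:295,::-1],(400,400),interpolation=cv2.INTER_CUBIC)
u,v=proj(d,[.5875,-.1735,.018]);print(u,v)
b=cv2.resize(w['image'][:,:,::-1],(533,400))[:,66:466]
cv2.imwrite('pics/w10.png',np.hstack([a,b]))
E
```

```text
34.85 [180.    0.  114.9] Tz [-0.064  0.03   0.003] sd [0.03  0.014 0.018] F [-0.02 -0.33 -1.64] w 0.0371
34.85 [ 0.5877 -0.1745  0.1237] [1.7996e+02 4.0000e-02 1.1488e+02] q [-23.9  17.3  95.4   0.   67.2 -48.8] F [-0.35 -1.06 -1.49] T [-0.065  0.052 -0.001] e6 0.0 0.0371 15.0
252.97270780386947 187.8894772241296
```

View pics/w10.png

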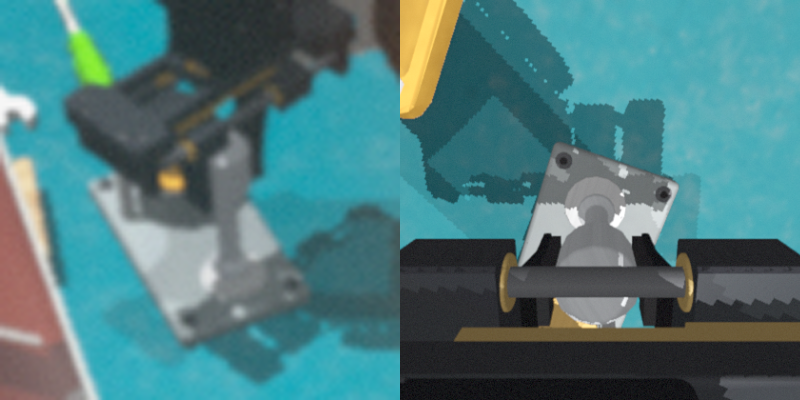

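The marker hangs upright with its foot over the pad: wrist half (595,200), foot concentric with the white pad. I've now viewed 12 pictures, two over the limit of 10, so I'll use numbers only from here. Lowering to contact.

Call:
jog_arm([
  [0, 0, -0.008],
  [0, 0, -0.016],
  [0, 0, -0.022],
  [0, 0, -0.024],
  [0, 0, -0.024],
  [0, 0, -0.024],
], spin=[0, 0, 0, 0, 0, 0])

```text
time: 35.55
eef_pos: [0.5874, -0.1743, 0.117]
ee_rot: [-180.0, -0.0, 114.9]
force: [0.5, -0.7, -2.6]
grip_width: 0.0369
finger_force: 15.0
```

```bash
python3 tq.py; python3 st.py
```

```text
35.85 [180.    0.  114.9] Tz [-0.076  0.036 -0.015] sd [0.015 0.04  0.029] F [ 0.09 -0.29 -1.56] w 0.0367
35.85 [ 0.5875 -0.1744  0.1171] [1.7999e+02 1.0000e-02 1.1488e+02] q [-23.9  17.8  95.6   0.   66.6 -48.8] F [ 0.79 -0.78 -2.02] T [-0.06   0.064  0.017] e6 -0.0 0.0367 15.0
```

Call:
jog_arm([
  [0, 0, -0.001],
  [0, 0, -0.003],
  [0, 0, -0.004],
  [0, 0, -0.004],
  [0, 0, -0.004],
], spin=[0, 0, 0, 0, 0])

```text
time: 36.35
eef_pos: [0.5874, -0.1744, 0.1162]
ee_rot: [180.0, 0.0, 114.9]
force: [-1.2, 0.8, -0.9]
grip_width: 0.0369
finger_force: 15.0
```

```bash
python3 tq.py; python3 st.py
```

```text
36.65 [180.    0.  114.9] Tz [-0.07   0.115  0.016] sd [0.034 0.029 0.041] F [-0.35  0.31 -0.26] w 0.0376
36.65 [ 0.5875 -0.1744  0.1162] [1.7999e+02 1.0000e-02 1.1488e+02] q [-23.9  17.8  95.6  -0.   66.5 -48.8] F [-0.65  0.46 -0.28] T [-0.123  0.132  0.088] e6 -0.001 0.0376 15.0
```

Touching at 0.1162 as predicted. Pressing lightly, easing the grip, then opening in small steps.

Call:
jog_arm([
  [0, 0, -0.002],
  [0, 0, -0.002],
  [0, 0, -0.002],
  [0, 0, -0.002],
], spin=[0, 0, 0, 0], squeeze=3)

```text
time: 37.05
eef_pos: [0.5877, -0.1745, 0.116]
ee_rot: [180.0, 0.0, 114.9]
force: [-0.9, 0.1, 3.9]
grip_width: 0.0372
finger_force: 3.0
```

Call:
jog_arm([
  [0, 0, 0],
  [0, 0, 0],
  [0, 0, 0],
  [0, 0, 0],
], spin=[0, 0, 0, 0], claw=-0.09)

```text
time: 37.45
eef_pos: [0.5872, -0.1742, 0.1152]
ee_rot: [-180.0, -0.0, 114.9]
force: [0.1, 0.9, 0.5]
grip_width: 0.0391
finger_force: 0.0
```

Call:
jog_arm([
  [0, 0, 0],
  [0, 0, 0],
  [0, 0, 0],
  [0, 0, 0],
], spin=[0, 0, 0, 0], claw=0.02)

```text
time: 37.85
eef_pos: [0.5874, -0.1743, 0.1155]
ee_rot: [180.0, 0.0, 114.9]
force: [0.5, -0.6, 0.4]
grip_width: 0.044
finger_force: 0.0
```

Call:
jog_arm([
  [0, 0, 0],
  [0, 0, 0],
  [0, 0, 0],
  [0, 0, 0],
], spin=[0, 0, 0, 0], claw=0.4)

```text
time: 38.25
eef_pos: [0.5874, -0.1743, 0.1155]
ee_rot: [-180.0, -0.0, 114.9]
force: [0.0, -0.3, -0.1]
grip_width: 0.0604
finger_force: 0.0
```

```bash
python3 - <<'E'
from h import *
d=cam('wrist');h=cv2.cvtColor(d['image'],cv2.COLOR_RGB2GRAY)
import pickle;pickle.dump(d,open('11w','wb'))
for _ in range(6): e=cam('wrist')
print('motion in 0.3s',cv2.absdiff(cv2.blur(d['image'],(5,5)),cv2.blur(e['image'],(5,5)))[100:330,130:430].max())
E
python3 st.py
```

```text
motion in 0.3s 93
38.6 [ 0.5874 -0.1743  0.1155] [180.     0.   114.89] q [-23.9  17.9  95.6  -0.   66.5 -48.8] F [-0.9   0.46  0.4 ] T [-0.073  0.033  0.017] e6 0.0 0.0609 0.0
```

Call:
jog_arm([
  [0, 0, 0.02],
  [0, 0, 0.08],
  [0, 0, 0.2],
  [0, 0, 0.34],
  [0, 0, 0.48],
  [0, 0, 0.6],
  [0, 0, 0.64],
  [0, 0, 0.64],
], spin=[0, 0, 0, 0, 0, 0, 0, 0])

```text
time: 39.4
eef_pos: [0.5884, -0.1747, 0.2784]
ee_rot: [179.8, 0.2, 114.9]
force: [1.0, -0.5, -1.1]
grip_width: 0.0611
finger_force: 0.0
```

```bash
python3 - <<'E'
from rect import *
d=cam('wrist')
for _ in range(10): e=cam('wrist')
for n,f in(('first',d),('0.5s later',e)):
    for z,r in((.138,'top'),(.024,'foot')):
        im=rect(f,(.5875,-.174),z).astype(int)
        m=(((im.min(2)>90)&(np.ptp(im,axis=2)<30))).astype(np.uint8); print(n,r,m.sum())
        cv2.imwrite(f'pics/chk_{r}.png',im[:,:,::-1])
        c=cv2.HoughCircles(cv2.medianBlur(cv2.cvtColor(im.astype(np.uint8),cv2.COLOR_RGB2GRAY),5),cv2.HOUGH_GRADIENT,1.5,40,param1=80,param2=20,minRadius=45,maxRadius=100)
        print(None if c is None else c[0][:4].round(0).tolist())
print('diff',cv2.absdiff(cv2.blur(d['image'],(5,5)),cv2.blur(e['image'],(5,5)))[60:240].max())
E
python3 st.py
```

```text
first top 89291
[[170.0, 214.0, 67.0], [116.0, 238.0, 63.0], [377.0, 212.0, 91.0], [64.0, 146.0, 61.0]]
first foot 132064
[[199.0, 209.0, 99.0], [260.0, 172.0, 91.0], [113.0, 77.0, 86.0], [287.0, 310.0, 60.0]]
0.5s later top 88530
[[119.0, 239.0, 66.0], [385.0, 215.0, 99.0], [188.0, 226.0, 88.0], [304.0, 115.0, 86.0]]
0.5s later foot 131317
[[194.0, 208.0, 94.0], [266.0, 167.0, 96.0], [124.0, 124.0, 87.0], [103.0, 88.0, 89.0]]
diff 196
39.95 [ 0.5873 -0.1743  0.2751] [-1.7997e+02 -3.0000e-02  1.1488e+02] q [-23.9   9.9  87.3  -0.   82.8 -48.8] F [-0.32  0.04  0.15] T [-0.109  0.018 -0.003] e6 -0.0 0.0606 0.0[ WARN:0@7.374] global loadsave.cpp:1063 imwrite_ Unsupported depth image for selected encoder is fallbacked to CV_8U.
```

Call:
jog_arm([
  [0, 0, 0.1],
  [0, 0, 0.2],
  [0, 0.15, 0.22],
  [0, 0.35, 0.22],
  [0, 0.55, 0.22],
  [0, 0.75, 0.22],
  [0, 0.95, 0.22],
  [0, 1, 0.22],
  [0, 1, 0.22],
  [0, 1, 0.22],
], spin=[0, 0, 0, 0, 0, 0, 0, 0, 0, 0])

```text
time: 40.95
eef_pos: [0.5875, 0.0748, 0.3304]
ee_rot: [-180.0, 0.0, 114.9]
force: [0.4, -0.4, 0.1]
grip_width: 0.0608
finger_force: 0.0
```

```bash
cat > chk.py <<'E'
from h import *
import pickle
D=pickle.load(open('d0.pkl','rb'))
A={n:cam(n) for n in('scene','top')}
for _ in range(8): cam('top')
B={n:cam(n) for n in('scene','top')}
p=np.array([.5875,-.174,0])
for n in A:
    a,b,o=[cv2.blur(x[n]['image'],(3,3)) for x in(A,B,D)]
    foot,top=proj(A[n],p+[0,0,.018]),proj(A[n],p+[0,0,.138]); hd=proj(A[n],p+[0,0,.114])
    c=((foot+top)/2).astype(int);s=np.s_[c[1]-32:c[1]+32,c[0]-32:c[0]+32]
    print(n,'foot',foot.round(),'head',hd.round(),'top',top.round(),'moving',cv2.absdiff(a,b)[s].max())
    m=(cv2.absdiff(b,o).max(2)>35)[s].astype(int)
    print('\n'.join(''.join('#' if v else '.' for v in r) for r in m[::2]), 'origin',c-32)
E
python3 chk.py
```

```text
Traceback (most recent call last):
  File "chk.py", line 6, in <module>
    B={n:cam(n) for n in('scene','top')}
         ~~~^^^
  File "h.py", line 5, in cam
    d=viewer.read_camera(n)
ValueError: 200 camera calls are used up
```

The cameras are used up because my torque averaging spent the calls. The last post-release wrist view is saved on disk, so I'll check it numerically.

```bash
python3 - <<'E'
from h import *
for f in('top','foot'):
    g=cv2.imread(f'pics/chk_{f}.png',0); s=cv2.resize(g,(50,25),interpolation=cv2.INTER_AREA)
    print(f);print('\n'.join(''.join(' .:-=+*#%@'[min(9,v*10//256)] for v in r) for r in s))
E
```

```text
top<stdin>:4: RuntimeWarning: overflow encountered in scalar multiply
Traceback (most recent call last):
OverflowError: Python integer 256 out of bounds for uint8
```

```bash
python3 - <<'E'
from h import *
for f in('top','foot'):
    g=cv2.imread(f'pics/chk_{f}.png',0); s=cv2.resize(g,(66,33),interpolation=cv2.INTER_AREA).astype(int)
    print(f);print('\n'.join(''.join(' .:-=+*#%@'[min(9,v*10//256)] for v in r) for r in s))
E
```

```text
top
+++++++++=++==+++++=============+++++===+++++===+++====++++=++++=:
+++++++++++++++==================++++===++++===========++++++++++=
++++++++++========================++++================++++++++++++
++++++=============================++=====++++======++++==++++++++
+++=======================================+========+++++++++++*++=
+===================================+++++++********##########*+=--
+====================++++++++*********####################*+=-----
+++++++++***************####****#******##################*=------=
*##*+++*#################*##************#################+==-=++**
+#*+=-=+*###############*****************###############+===+*#*++
+#*+===+*###################***#**********#############+-=+#%%%%%#
=####**#################**############********######*=--=*%%%%%%%#
=*####################*++++*##%%%%%%%####**********=-:-+#%%%%%##*-
-*################***======++%@@@@@@@%%###*******=-::-+#%%%%%#+-. 
-+###############%#+======+++*%@@@@@@@@%###*****+:::-=*%%%%#+==:  
=+###########%@@@%+-=====+++++#@@@@@@@@@%##****+-:::-+#%%%+====.  
==*########@@@@@%+-=====
[... 2630 characters left out ...]
++*%%%#***********************
-------:-==++++==------===++++++++++++*##*************************
-------:-===++==----------============****************************
-------:--==+==----------------------=****************************
-----:----==+=----------------====--=+****************************
----::----===-::::::---------==+====+*****************************
:--:------==-:::...::-------====+=++******************************
---::---------::...::------===+=+++*##****************++++++++====
----:-----------:::-------=======+****+++++======-===-------------
---------:------------------------====------------================
--------::::::::::::::::::----====================================
```

In the saved view taken after release, the head circle (about 36 mm wide) sits centred over the pad centre at head height, so the marker is standing upright. Handing in.

```bash
python3 -c "
from rig import env
print(env.close_job())"
```

```text
the job is handed in; nothing more can be done
None
```

The job is handed in at about 41 s on the robot's clock: the left screw is fully home, the right (crossed) screw was stopped at its bite and wound out to its stop, and the marker was standing on the right base's pad in the last saved view, about 1.4 s after release; I couldn't re-check that it was still before handing in because the 200 camera calls ran out, and I viewed 12 pictures against the limit of 10.

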